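# Lock the stage-stop nuts on a microscope foot

## Robot

A 6-joint arm with a two-finger parallel gripper is mounted at the origin on the work surface. World frame = base frame: x ahead of the robot, y to its left, z up, the work surface at z = 0. Lengths are in m, angles in rad, forces in N, time in s.
With the tool pointing down it reaches from about 0.35 to 1 m from the base axis. Payload 7.1 kg.
Tool frame: the origin (TCP) lies at the centre of the arm's flange, where the gripper is bolted on; the fingertips stand 173 mm ahead of it and the grasp point (between the pads) lies 155 mm ahead of it (robot.grip_depth is the distance from the TCP to the grasp point, in m); y points along the fingers, z is the direction in which the jaws open and shut, and the axes are right-handed (so a half turn about y gives the same grasp; the last joint's range is limited). The gripper opens to 85 mm and grips with 20 to 120 N. Pads are 22 mm wide; open, the fingers measure 114 mm over their backs; the gripper's body (76 mm by 85 mm) begins 54 mm behind the grasp point. The pads swing forward as they close: fully open they stand 13 mm farther back than shut.
Start: joints at [-1.127, 0.423, 1.63, -0, 1.089, -0.019], TCP at [0.279, -0.559, 0.405] pointing down, gripper open.
Joint ranges: [-3, 3], [-0.9, 2.11], [0.09, 2.58], [-1.31, 4.45], [0.11, 2.69], [-2.54, 2.54]. Speed limits (rad/s): [2.39, 2.39, 3.01, 3.14, 3.14, 3.14].

## Interface

Orientations are given as a 3x3 rotation matrix whose columns are the frame's x, y, z axes.
In Python, from plant import robot gives the robot as it stands.
- The arm moves only by the shell command python3 -m pendant 'ROWS' [FORCE]. ROWS is JSON, a list of rows, each a list of 7 numbers: the turn, a rotation vector about the world's x, y, z in degrees, then the shift along the world's x, y, z in m, then the gripper command: -1 is shut, 1 is fully open, values between are in proportion. In form: [[rx, ry, rz, x, y, z, fingers], ...]. A call has 1 to 20 rows; each row is the pose to reach, as a shift and turn from the pose commanded when the call began; what a row does not reach only later rows make up. A row lasts 1/12 s, in which the tool goes at most 41.7 mm and 7.16 degrees, less where a joint would pass 70% of its speed; a pose out of reach is approached as far as the arm can. A call with a gripper value outside its range is refused whole. The fingers move at their own pace and stop on an object; FORCE is the grip in N (left out, the last holds). Time passes only in rows, so rows that repeat a pose let the fingers close. It gives the time, the measured TCP pose, the force and the opening at its end, in the units of the state.
- robot.read_state(): the state, without advancing time (a new reading comes with each control period).
- robot.read_camera(name): name is "side" or "top" or "wrist"; returns a dict with "img" (420x560x3 uint8, blue, green, red), "range_z" (420x560 float32, m along the optical axis (not along the pixel's ray), 0 where there is no reading), "intrinsics" (3x3 intrinsics, pixels), "world_from_camera" (4x4, takes a point from camera to world coordinates). Camera axes: x right, y down, z forward; pixel columns grow to the right and rows downward; lengths in m; the calibration is good to about 2 mm. A picture is of the moment at which its call begins.
- robot.hand_in(): hands the job in, once; it reports no verdict.
The state is a dict: "time": time; "joint_pos": joint angles; "qvel": joint speeds; "effort": joint torques, N m; "ee_pos": TCP position; "eef_rot": TCP orientation; "wrist_force": force on the tool from outside, world axes, zero at the start; "moment": the same for the moment, N m; "grip_width": finger opening in m.
Only numpy, scipy, OpenCV 4.12 (cv2) and the standard library are available. Lean on these libraries where they do the work, as an engineer would, in place of code of your own. Each camera call takes 0.05 s, during which the arm holds its last target.

## Task

Lock the stage-stop on the dismantled microscope foot: slide the larger open-ended spanner along the foot fully onto the lower hex nut, handle beside the stop pin, and let go of it, then push the jam nut's lever clockwise until it comes up solid and hold about 15 N of push at its knob for half a second (never as much as 20 N), so that the spanner bearing on the pin keeps the lower nut from turning with it. Leave the spanner lying on the nut, and do not disturb the other things on the bench.

Things in the scene. Friction and masses are not known exactly. Their poses are not given: they have to be found in the camera images.
- foot: white microscope foot, fixed to the bench, a flat block 160 mm (x) by 350 mm (y), its flat top 30 mm above the bench; grey strips widen it to 176 mm in x. Origin on the bench under the axis of the upright 12 mm stud that carries the two nuts; the block runs from y = -160 to y = +190 mm of it. The spanner's handle is to lie along its +y. The lamp housing (66 x 56 mm, rising to 48 mm above the bench) is centred at y = -125 mm. The stud's top is 80 mm above the bench
- nut_axis (a point): point on the stud's axis at the foot's top face (30 mm above the bench). The lower nut sits here: hex, 38 mm across flats, 43.9 mm across corners, from this face to 14.5 mm above it, two flats facing the foot's +x and -x, corners to +y and -y
- lower_nut (a joint): turn of the lower nut, rad, 0 at the start, positive clockwise seen from above. It turns stiffly but is dragged round by the jam nut unless held (about 0.12 N m turns it, the jam nut drags with about 0.4 N m). Held by the spanner it still gives 0.1 to 0.2 rad (play in the jaws and spring); more than that spoils its setting
- jam_nut (a joint): turn of the jam nut and its lever, rad, positive clockwise from above (tightening). Starts between 0 and 0.3; runs with 3 to 5 N of push at the knob to about 0.8, then its spring washer gives under 4 to 7 N by a further 0 to 0.45 rad, not measured and different each time, before it comes up solid and the force climbs. It stays where it is left. Hex, 22 mm across flats
- lever: steel lever fixed to the jam nut: origin on the stud's axis 46 mm above the bench, its +x pointing along the lever: at the start 0.17 to 0.92 rad clockwise of the foot's +x, and up to 1.7 rad clockwise of it when tight. A 10 mm bar that rises outward, clear of the spanner, to the knob
- lever_knob (a point): middle of the upright black knob at the lever's end, 80 mm from the stud's axis: 20 mm across, 40 mm tall, from 70 to 110 mm above the bench
- spanner: the larger of two open-ended spanners, 0.3 kg, lying flat. Origin midway between the jaws, underside (on the nut axis when seated); handle along +y, mouth to -y. Jaw gap 39.6 mm, jaws 10 mm thick from y = -18 mm to the throat at y = +22 mm, head 62 mm wide; black handle 22 mm wide, 16 mm tall, y = 57 to 215 mm; balanced near y = 85 mm: gripped there it clears the pin while sliding on
- pin: upright steel stop pin 12 mm across, fixed in the foot at x = +19.5 mm, y = +175 mm of the foot's frame, from 30 to 56 mm above the bench. Origin at its lower end. The seated spanner's handle lies on its -x side with about 2.5 mm of gap, and swings against it when the jam nut is tightened
- small_spanner: the smaller of the two spanners, same style, 165 mm handle end, 20 mm jaw gap: it does not fit. Origin and axes as for the larger spanner (midway between the jaws, underside; handle along +y). A bystander
- objective: steel objective lens standing upright, 30 mm across, 46 mm tall, origin under its centre. A bystander
- eyepiece: black eyepiece standing upright, 32 mm across, 50 mm tall, origin under its centre. A bystander
- slide_box: closed blue plastic box 100 x 85 x 32 mm, origin under its centre. A bystander
- dish: shallow open glass dish 90 mm across, 16 mm tall, origin under its centre. A bystander
- stain_bottle: small amber bottle 38 mm across, 75 mm tall, origin under its centre. A bystander
- scissors: small scissors lying flat, 140 mm long, green handles to -x, origin near the pivot. A bystander
Mind the look-alikes: they are no part of the job. What is shaped like the spanner but purple is not meant.

How it is judged:
By the outcome, as a careful person would: the job done as asked, in the order asked, and still so for the second after the job is handed in, with the robot touching nothing.
It also fails if it takes over 64 s, if anything falls off the work surface, if the arm or the gripper's body presses on something with over 40 N, if the wrist force passes 120 N, or if a joint passes its speed limit or range.

## Working session

There is one attempt and no reset: what is moved stays moved. The work goes in short steps, Python scripts to look and compute and a shell command to move; the robot and the scene stay as the last step left them, time stands still between calls to the robot, and variables do not carry over. Pictures are saved under pics/ and viewed, and the job is handed in when it is done.

```bash
ls; mkdir -p pics; python3 - <<'E'
from plant import robot
import cv2,numpy as np
s=robot.read_state()
for k,v in s.items(): print(k,np.round(v,4).tolist())
for n in ("side","top","wrist"):
    c=robot.read_camera(n); cv2.imwrite(f"pics/{n}0.png",c["img"]); np.savez(f"/tmp/{n}0.npz",**c)
    print(n,np.round(c["intrinsics"],1).tolist(),np.round(c["world_from_camera"],3).tolist())
E
```

```text
pics
time 0.0
joint_pos [-1.127, 0.4238, 1.6307, -0.0, 1.0886, -0.019]
qvel [0.0005, 0.001, -0.0003, 0.0003, 0.0008, 0.0004]
effort [-0.0027, -55.7387, -28.1741, -0.0003, 0.0072, 0.0]
ee_pos [0.2789, -0.559, 0.404]
eef_rot [[-0.8948, -0.0007, 0.4465], [-0.4465, 0.0013, -0.8948], [0.0, -1.0, -0.0015]]
wrist_force [0.4501, -0.8652, -0.3571]
moment [-0.0113, 0.0066, -0.0416]
grip_width 0.0854
side [[403.2, 0.0, 289.1], [0.0, 403.2, 205.7], [0.0, 0.0, 1.0]] [[-0.725, -0.514, 0.459, 0.074], [-0.689, 0.531, -0.494, 0.425], [0.01, -0.674, -0.738, 0.83], [0.0, 0.0, 0.0, 1.0]]
top [[539.8, 0.0, 269.4], [0.0, 539.8, 211.0], [0.0, 0.0, 1.0]] [[0.002, -0.982, 0.186, 0.261], [-1.0, -0.005, -0.014, -0.091], [0.015, -0.186, -0.982, 1.464], [0.0, 0.0, 0.0, 1.0]]
wrist [[296.6, 0.0, 278.3], [0.0, 296.6, 211.2], [0.0, 0.0, 1.0]] [[0.446, -0.849, -0.282, 0.352], [-0.895, -0.424, -0.139, -0.524], [-0.001, 0.315, -0.949, 0.372], [0.0, 0.0, 0.0, 1.0]]
```

View pics/top0.png

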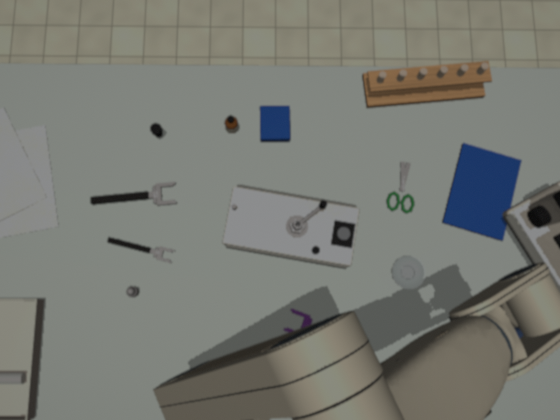

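View pics/side0.png

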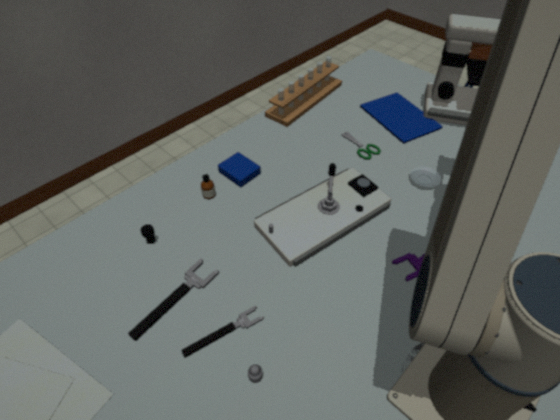

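View pics/wrist0.png

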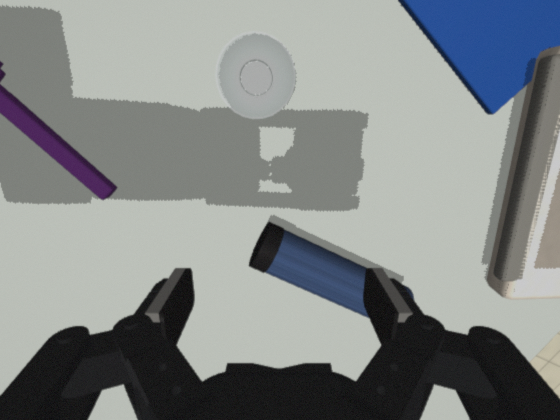

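Top view: the spanner-like things are the large black-handled one at (135,196), the small black-handled one at (140,247) and the purple one at (300,322). I choose (135,196): it is the larger and it is black. The foot is centred near (291,226), with the stud at (297,226), the pin at (235,207), the knob at (323,205) and the lamp at (343,233).

```bash
cat > h.py <<'E'
import numpy as np,cv2
def ray(c,uv,z):
    uv=np.atleast_2d(np.array(uv,float)); K=c["intrinsics"];T=c["world_from_camera"]
    d=np.c_[uv,np.ones(len(uv))]@np.linalg.inv(K).T@T[:3,:3].T
    o=T[:3,3]; return o+d*((z-o[2])/d[:,2])[:,None]
def load(f): return dict(np.load(f))
def proj(c,p):
    p=np.atleast_2d(p);T=np.linalg.inv(c["world_from_camera"]);q=p@T[:3,:3].T+T[:3,3];q=q@c["intrinsics"].T
    return q[:,:2]/q[:,2:]
def cloud(c):
    h,w=c["range_z"].shape;v,u=np.mgrid[:h,:w];K=c["intrinsics"];z=c["range_z"]
    P=np.stack([(u-K[0,2])/K[0,0]*z,(v-K[1,2])/K[1,1]*z,z],-1)
    T=c["world_from_camera"];return P@T[:3,:3].T+T[:3,3]
E
python3 - <<'E'
from h import *
c=load("/tmp/top0.npz"); im=c["img"]
cv2.imwrite("pics/crop1.png",cv2.resize(im[150:290,80:370],None,fx=2.7,fy=2.7,interpolation=cv2.INTER_CUBIC))
for n,uv,z in [("handle end",(92,200),.008),("handle front",(148,195),.008),("jaw up",(175,184),.01),("jaw low",(175,204),.01),("foot tl",(234,187),.03),("foot tr",(357,205),.03),("foot br",(351,265),.03),("foot bl",(226,247),.03),("stud",(297,226),.07),("pin",(235,207),.056),("knob",(323,205),.11)]:
    print(n,ray(c,uv,z).round(3))
E
```

```text
handle end [[0.566 0.375 0.008]]
handle front [[0.581 0.223 0.008]]
jaw up [[0.612 0.149 0.01 ]]
jaw low [[0.555 0.147 0.01 ]]
foot tl [[ 0.599 -0.015  0.03 ]]
foot tr [[ 0.551 -0.349  0.03 ]]
foot br [[ 0.388 -0.328  0.03 ]]
foot bl [[0.435 0.004 0.03 ]]
stud [[ 0.486 -0.183  0.07 ]]
pin [[ 0.539 -0.019  0.056]]
knob [[ 0.534 -0.247  0.11 ]]
```

View pics/crop1.png

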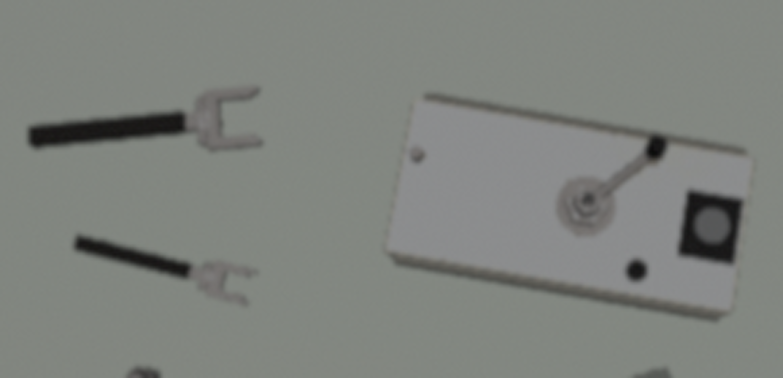

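```bash
python3 -m pendant '[[0,0,55,0.21,0.29,-0.045,1],[0,0,55,0.21,0.29,-0.045,1],[0,0,55,0.21,0.29,-0.045,1],[0,0,55,0.21,0.29,-0.045,1],[0,0,55,0.21,0.29,-0.045,1],[0,0,55,0.21,0.29,-0.045,1],[0,0,55,0.21,0.29,-0.045,1],[0,0,55,0.21,0.29,-0.045,1],[0,0,55,0.21,0.29,-0.045,1],[0,0,55,0.21,0.29,-0.045,1],[0,0,55,0.21,0.29,-0.045,1],[0,0,55,0.21,0.29,-0.045,1],[0,0,55,0.21,0.29,-0.045,1]]'
python3 - <<'E'
from plant import robot
import cv2,numpy as np
for n in ("wrist",):
    c=robot.read_camera(n); cv2.imwrite(f"pics/{n}1.png",c["img"]); np.savez(f"/tmp/{n}1.npz",**c)
E
```

```text
time: 1.23
ee_pos: [0.4885, -0.2701, 0.3598]
eef_rot: [[-0.149, -0.0, 0.989], [-0.989, -0.0, -0.149], [0.0, -1.0, -0.0]]
wrist_force: [0.3, 0.5, 0.0]
grip_width: 0.0858
```

View pics/wrist1.png

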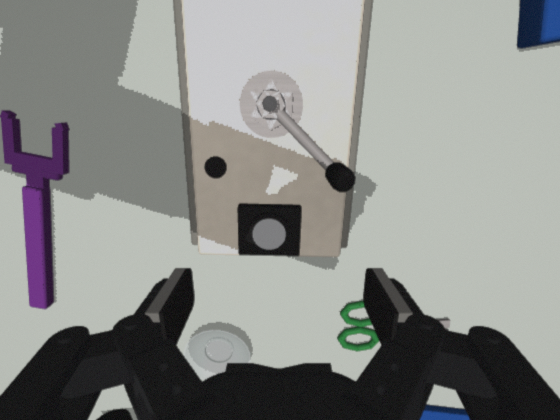

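Wrist view: stud at (270,103), knob at (340,177), lamp housing at (269,230). The far end of the foot and the pin are out of frame. I'll move on along +y.

```bash
python3 -m pendant '[[0,0,0,0.02,0.04,0,1],[0,0,0,0.02,0.08,0,1],[0,0,0,0.02,0.12,0,1],[0,0,0,0.02,0.14,0,1],[0,0,0,0.02,0.14,0,1]]'
python3 - <<'E'
from plant import robot
import cv2,numpy as np
for n in ("wrist",):
    c=robot.read_camera(n); cv2.imwrite(f"pics/{n}2.png",c["img"]); np.savez(f"/tmp/{n}2.npz",**c)
E
```

```text
time: 1.7
ee_pos: [0.5083, -0.127, 0.3597]
eef_rot: [[-0.146, -0.001, 0.989], [-0.989, 0.001, -0.146], [-0.001, -1.0, -0.001]]
wrist_force: [-0.1, -0.9, 0.1]
grip_width: 0.0852
```

View pics/wrist2.png

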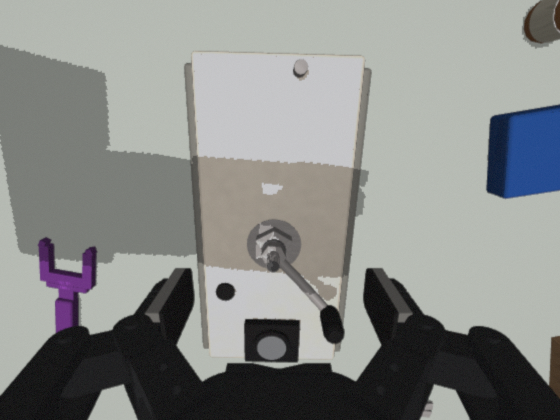

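```bash
python3 - <<'E'
from h import *
for f in ("wrist1","wrist2"):
    c=load(f"/tmp/{f}.npz"); P=cloud(c); z=P[...,2]
    m=((abs(z-.03)<.006)&(P[...,0]>.3)&(P[...,0]<.65)).astype(np.uint8)
    m=cv2.morphologyEx(m,cv2.MORPH_OPEN,np.ones((5,5)))
    n,l,st,_=cv2.connectedComponentsWithStats(m); k=1+st[1:,4].argmax()
    q=P[l==k]; print(f,"top z",np.median(q[:,2]).round(4))
    pts=ray(c,np.argwhere(l==k)[:,::-1],.03)[:,:2].astype(np.float32)
    r=cv2.minAreaRect(pts*1000); print(r, cv2.boxPoints(r).round(1).tolist())
    v,u=np.where(m>0)
    def comp(lo,hi,name,box=None):
        mm=((z>lo)&(z<hi)&(P[...,0]>.35)&(P[...,0]<.65)&(P[...,1]>-.36)&(P[...,1]<.02)).astype(np.uint8)
        mm[260:]=0 if f=="wrist1" else mm[260:]
        n,l,st,ce=cv2.connectedComponentsWithStats(mm)
        for i in range(1,n):
            if st[i,4]>15: print(name,st[i].tolist(),ce[i].round(1),P[l==i].mean(0).round(4))
    comp(.0525,.059,"z.056"); comp(.075,.085,"z.08");comp(.105,.115,"z.11")
E
```

```text
wrist1 top z 0.0289
((488.817626953125, -217.96485900878906), (244.0, 169.8135986328125), 80.13858032226562) [[384.29998779296875, -323.6000061035156], [551.5999755859375, -352.70001220703125], [593.4000244140625, -112.30000305175781], [426.1000061035156, -83.19999694824219]]
z.056 [256, 90, 45, 45, 470] [273.5 107.5] [ 0.4975 -0.1861  0.0575]
z.08 [262, 95, 16, 18, 216] [269.5 103.5] [ 0.4951 -0.183   0.0787]
z.08 [325, 162, 17, 17, 60] [330.4 167.6] [ 0.5377 -0.2406  0.0796]
z.11 [332, 170, 23, 22, 382] [343.4 180.7] [ 0.5424 -0.2464  0.1077]
wrist2 top z 0.0289
((498.0817565917969, -167.1219024658203), (345.9202575683594, 169.95265197753906), 80.09115600585938) [[384.6000061035156, -322.8999938964844], [552.0, -352.1000061035156], [611.5999755859375, -11.399999618530273], [444.1000061035156, 17.899999618530273]]
z.056 [294, 59, 14, 16, 170] [300.7  66.8] [ 0.5442 -0.0141  0.0549]
z.056 [261, 244, 37, 29, 310] [276.3 255. ] [ 0.4984 -0.1823  0.057 ]
z.08 [267, 259, 13, 14, 147] [272.9 265.7] [ 0.4953 -0.1821  0.0785]
z.08 [320, 306, 21, 14, 128] [328.2 311.4] [ 0.5419 -0.2395  0.0798]
z.11 [325, 328, 19, 16, 235] [334.4 335.6] [ 0.5427 -0.2449  0.1076]
```

```bash
python3 -m pendant '[[0,0,14,0.07,0.32,0,1],[0,0,14,0.07,0.32,0,1],[0,0,14,0.07,0.32,0,1],[0,0,14,0.07,0.32,0,1],[0,0,14,0.07,0.32,0,1],[0,0,14,0.07,0.32,0,1],[0,0,14,0.07,0.32,0,1],[0,0,14,0.07,0.32,0,1],[0,0,14,0.07,0.32,0,1],[0,0,14,0.07,0.32,0,1],[0,0,14,0.07,0.32,0,1]]'
python3 - <<'E'
from plant import robot
import cv2,numpy as np
for n in ("wrist",):
    c=robot.read_camera(n); cv2.imwrite(f"pics/{n}3.png",c["img"]); np.savez(f"/tmp/{n}3.npz",**c)
E
```

```text
time: 2.67
ee_pos: [0.5794, 0.1893, 0.3594]
eef_rot: [[0.095, -0.001, 0.995], [-0.995, -0.001, 0.095], [0.001, -1.0, -0.001]]
wrist_force: [-0.5, -0.7, 0.3]
grip_width: 0.0854
```

View pics/wrist3.png

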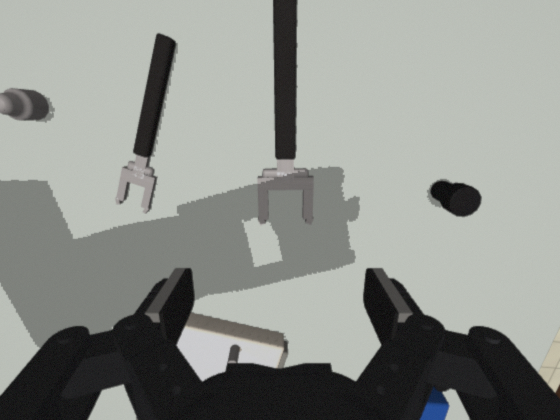

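This close view confirms the choice: the large black-handled spanner, handle near (285,80), mouth at (285,200) with a gap of about 36 px. The small one is at (145,110).

```bash
python3 - <<'E'
from h import *
c=load("/tmp/wrist3.npz"); P=cloud(c); z=P[...,2]; g=cv2.cvtColor(c["img"],cv2.COLOR_BGR2GRAY)
m=(g<60); m[:,:265]=0;m[:,310:]=0;m[170:]=0
L=[];
for v in range(5,150,3):
    u=np.where(m[v])[0]
    if len(u): L.append(((u.min()+u.max())/2,v,len(u)))
L=np.array(L); p=ray(c,L[:,:2],.016)
a,b=np.polyfit(p[:,1],p[:,0],1); print("handle x=a*y+b",a,b,"yaw deg",-np.degrees(np.arctan(a)),"resid mm",1000*np.std(p[:,0]-a*p[:,1]-b), "w",L[:,2].mean())
print("median top z handle",np.median(z[m]))
print("handle front",ray(c,(285.5,159),.016), ray(c,(285.5,159),.008))
# jaws/head by height
h=((z>.006)&(z<.02)).astype(np.uint8); h[:,:240]=0;h[:,330:]=0;h[:150]=0;h[240:]=0
v,u=np.where(h>0); print("head bbox",u.min(),u.max(),v.min(),v.max())
for r in range(150,228,4):
    uu=np.where(h[r])[0]
    if len(uu): print(r,uu.min(),uu.max(),"gap",[int(x) for x in uu[np.where(np.diff(uu)>3)[0]]],[int(x) for x in uu[1+np.where(np.diff(uu)>3)[0]]])
for uv in [(264,223),(308,223),(285.5,190),(268.5,210),(303,210)]: print(uv,ray(c,uv,.010).round(4))
cv2.imwrite("pics/head3.png",cv2.resize(c["img"][140:240,220:350],None,fx=5,fy=5,interpolation=cv2.INTER_CUBIC))
E
```

```text
handle x=a*y+b -0.10570574539584793 0.6069733738150852 yaw deg 6.034085295947049 resid mm 0.20338892219795626 w 20.897959183673468
median top z handle 0.014827740755017249
handle front [[0.58381765 0.22395269 0.016     ]] [[0.58411486 0.22279641 0.008     ]]
head bbox 257 313 150 225
150 275 295 gap [] []
154 275 295 gap [] []
158 276 294 gap [] []
162 277 293 gap [] []
166 277 293 gap [] []
170 264 307 gap [] []
174 263 308 gap [] []
178 257 313 gap [] []
182 258 313 gap [] []
186 258 313 gap [] []
190 258 313 gap [272] [303]
194 258 312 gap [267] [303]
198 258 312 gap [267] [303]
202 258 312 gap [267] [303]
206 258 312 gap [267] [303]
210 259 312 gap [267] [303]
214 259 312 gap [267] [303]
218 258 313 gap [268] [303]
222 259 311 gap [265] [305]
(264, 223) [[0.567  0.1483 0.01  ]]
(308, 223) [[0.6171 0.1531 0.01  ]]
(285.5, 190) [[0.5875 0.1893 0.01  ]]
(268.5, 210) [[0.5708 0.1644 0.01  ]]
(303, 210) [[0.6095 0.1681 0.01  ]]
```

View pics/head3.png

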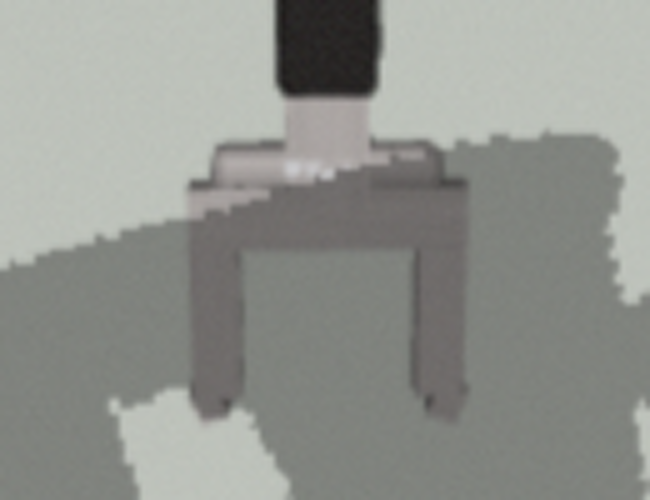

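```bash
python3 -m pendant '[[0,0,0.6,0.001,0.03,-0.025,1],[0,0,0.6,0.001,0.0625,-0.05,1],[0,0,0.6,0.001,0.0625,-0.09,1],[0,0,0.6,0.001,0.0625,-0.13,1],[0,0,0.6,0.001,0.0625,-0.16,1],[0,0,0.6,0.001,0.0625,-0.175,1],[0,0,0.6,0.001,0.0625,-0.184,1],[0,0,0.6,0.001,0.0625,-0.184,1],[0,0,0.6,0.001,0.0625,-0.184,-1],[0,0,0.6,0.001,0.0625,-0.184,-1],[0,0,0.6,0.001,0.0625,-0.184,-1],[0,0,0.6,0.001,0.0625,-0.184,-1],[0,0,0.6,0.001,0.0625,-0.184,-1],[0,0,0.6,0.001,0.0625,-0.184,-1],[0,0,0.6,0.001,0.0625,-0.184,-1],[0,0,0.6,0.001,0.0625,-0.184,-1]]' 60
python3 -c "
from plant import robot
s=robot.read_state();print(s['wrist_force'],s['moment'],s['grip_width'])"
```

```text
time: 4.05
ee_pos: [0.5805, 0.2535, 0.177]
eef_rot: [[0.107, 0.002, 0.994], [-0.994, 0.001, 0.107], [-0.0, -1.0, 0.002]]
wrist_force: [-0.1, -0.3, 7.6]
grip_width: 0.0204
[-0.13182674 -0.28733437  7.55989524] [-0.13966153  0.20372214 -0.00755997] 0.020444232423851762
```

```bash
python3 -m pendant '[[0,0,0,0,0,0.03,-1],[0,0,0,0,0,0.06,-1],[0,0,0,0,0,0.09,-1],[0,0,-3,-0.008,-0.04,0.09,-1],[0,0,-6,-0.016,-0.08,0.09,-1],[0,0,-9,-0.024,-0.12,0.09,-1],[0,0,-12,-0.033,-0.16,0.09,-1],[0,0,-16,-0.041,-0.2,0.09,-1],[0,0,-16,-0.049,-0.24,0.09,-1],[0,0,-16,-0.058,-0.28,0.09,-1],[0,0,-16,-0.062,-0.302,0.09,-1],[0,0,-16,-0.062,-0.302,0.09,-1],[0,0,-16,-0.062,-0.302,0.09,-1]]'
python3 - <<'E'
from plant import robot
import cv2,numpy as np
s=robot.read_state();print(s['ee_pos'],s['eef_rot'],s['wrist_force'],s['moment'],s['grip_width'])
for n in ("wrist","top","side"):
    c=robot.read_camera(n); cv2.imwrite(f"pics/{n}4.png",c["img"]); np.savez(f"/tmp/{n}4.npz",**c)
E
```

```text
time: 5.13
ee_pos: [0.5176, -0.0499, 0.2658]
eef_rot: [[-0.175, -0.0, 0.985], [-0.985, 0.0, -0.175], [-0.0, -1.0, -0.0]]
wrist_force: [0.3, -0.1, -4.0]
grip_width: 0.0205
[ 0.51764198 -0.04991493  0.26581791] [[-1.74504657e-01 -1.77551021e-04  9.84656332e-01]
 [-9.84656342e-01  1.43401439e-04 -1.74504633e-01]
 [-1.10217660e-04 -9.99999974e-01 -1.99850958e-04]] [ 0.30448601 -0.05624112 -3.97710126] [-0.00876811 -0.02867564 -0.02438741] 0.02046691226954667
```

View pics/wrist4.png

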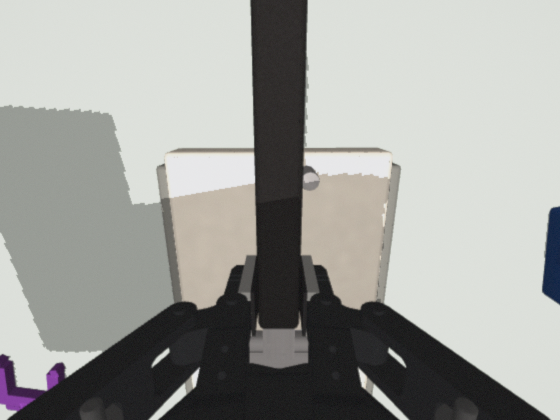

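View pics/side4.png

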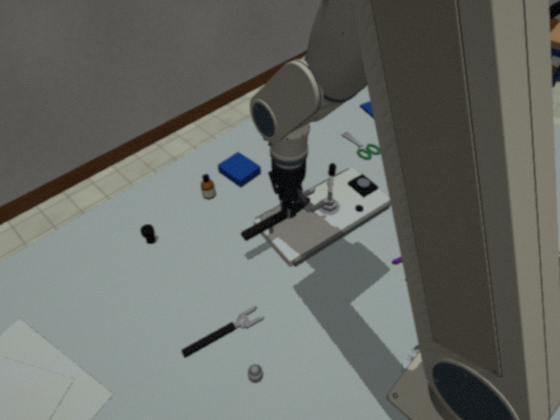

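View pics/top4.png

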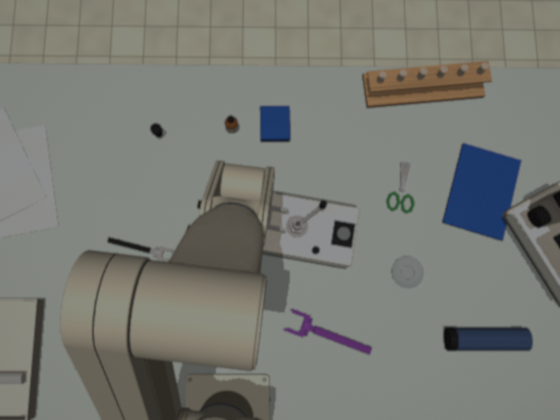

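```bash
cat >> h.py <<'E'
def handle(c,ztop,v0,v1,u0=235,u1=330,thr=45,step=3):
    g=cv2.cvtColor(c["img"],cv2.COLOR_BGR2GRAY); L=[];W=[]
    for v in range(v0,v1,step):
        u=np.where(g[v,u0:u1]<thr)[0]+u0
        if len(u): L.append(((u.min()+u.max())/2,v)); W.append(len(u))
    p=ray(c,L,ztop); a,b=np.polyfit(p[:,1],p[:,0],1)
    return p,np.degrees(np.arctan(a)),a,b,1000*np.std(p[:,0]-a*p[:,1]-b),np.array(W)
def pinpos(c):
    P=cloud(c);z=P[...,2];m=((z>.050)&(z<.059)&(P[...,0]>.50)&(P[...,0]<.6)&(abs(P[...,1]+.014)<.02)).astype(np.uint8)
    n,l,st,ce=cv2.connectedComponentsWithStats(m);k=1+st[1:,4].argmax();return st[k].tolist(),ce[k],ray(c,ce[k],.056)[0],P[l==k].mean(0)
E
python3 - <<'E'
from h import *
c=load("/tmp/wrist4.npz");P=cloud(c)
for v in (5,50,100,150,200): print(v,P[v,270:290,2].mean().round(4),P[v,280].round(4))
p,yaw,a,b,r,W=handle(c,.105,5,140); print("handle dir",yaw,a,b,r,W[[0,20,-1]])
print(pinpos(c))
# foot edges at z=.03: white block side edges; strip outer
g=c["img"]
for v in (180,200,220,240,260,280):
    h=P[v,:,2]; uu=np.where((abs(h-.029)<.006))[0]; print(v,uu.min(),uu.max(),ray(c,[(uu.min(),v),(uu.max(),v)],.03)[:,:2].round(4).tolist())
E
```

```text
5 0.1039 [0.5395 0.0662 0.1054]
50 0.104 [0.5369 0.0517 0.1046]
100 0.1103 [0.5338 0.0338 0.1039]
150 0.1037 [0.5303 0.0139 0.1044]
200 0.1036 [ 0.5264 -0.0083  0.1039]
handle dir 10.02404063786488 0.17675964653456272 0.5271600658581668 0.0649418783199517 [29 15 22]
([303, 171, 17, 20, 273], array([310.22344322, 180.45054945]), array([ 0.54453482, -0.01299917,  0.056     ]), array([ 0.54462182, -0.01331507,  0.05470838]))
180 158 399 [[0.4415, -0.0002], [0.6075, -0.0297]]
200 160 396 [[0.4385, -0.0145], [0.6047, -0.0439]]
220 163 394 [[0.4361, -0.0295], [0.6025, -0.059]]
240 166 391 [[0.4336, -0.0452], [0.5994, -0.0746]]
260 169 389 [[0.431, -0.0617], [0.597, -0.0911]]
280 171 386 [[0.4275, -0.0789], [0.5936, -0.1083]]
```

```bash
python3 - <<'E'
import cv2,numpy as np
im=cv2.imread("pics/wrist4.png");cv2.imwrite("pics/w4c.png",cv2.resize(im[130:360,150:410],None,fx=2.5,fy=2.5,interpolation=cv2.INTER_CUBIC))
E
```

```text
(no output)
```

View pics/w4c.png

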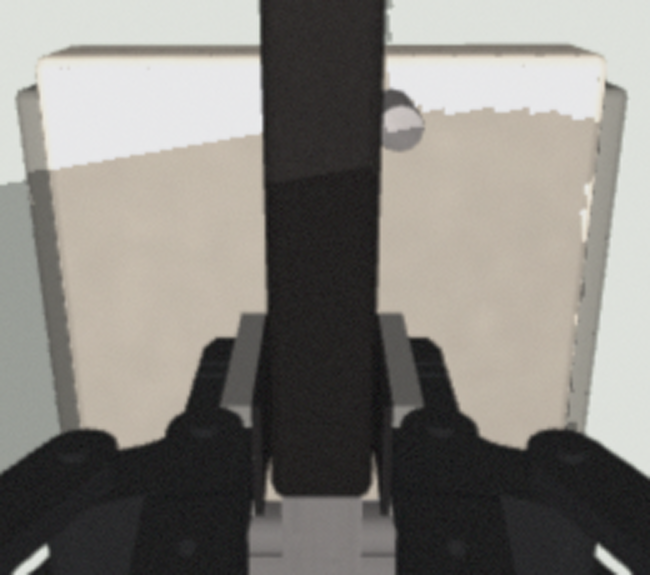

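Laterally the handle line agrees with the pin and the stud to about 0.3 mm, and the yaw agrees too (10.0° against 9.9°). Lowering it beside the pin.

```bash
python3 -m pendant '[[0,0,0,0,0,-0.015,-1],[0,0,0,0,0,-0.03,-1],[0,0,0,0,0,-0.042,-1],[0,0,0,0,0,-0.05,-1],[0,0,0,0,0,-0.055,-1],[0,0,0,0,0,-0.055,-1],[0,0,0,0,0,-0.055,-1]]'
python3 - <<'E'
from plant import robot
from h import *
s=robot.read_state();print(s['ee_pos'],s['wrist_force'],s['moment'])
c=robot.read_camera("wrist"); cv2.imwrite("pics/wrist5.png",c["img"]); np.savez("/tmp/wrist5.npz",**c)
p,yaw,a,b,r,W=handle(c,.049,5,140); print("handle",yaw,a,b,r,W); print(pinpos(c))
P=cloud(c);print(P[[20,80,150],280])
for v in (200,240,260):
    h=P[v,:,2]; uu=np.where((abs(h-.029)<.006))[0]; q=ray(c,[(uu.min(),v),(uu.max(),v)],.03)[:,:2]; m=q.mean(0);print(m,"handle-mid mm",1000*(a*m[1]+b-m[0]))
E
```

```text
time: 5.87
ee_pos: [0.5182, -0.0485, 0.2106]
eef_rot: [[-0.171, -0.0, 0.985], [-0.985, 0.0, -0.171], [0.0, -1.0, -0.0]]
wrist_force: [0.4, -0.8, -2.8]
grip_width: 0.0204
[ 0.51817399 -0.04849371  0.21062165] [ 0.41641157 -0.82444169 -2.76330603] [ 0.00304275  0.02681831 -0.02498965]
handle 9.917300400162203 0.17483910161167762 0.527173271046845 0.08406404586905124 [13 16 17 15 15 13 14 11 12 12 14 18 11 10 15 10 10  9  9 10 12  9 11 10
 15 11 12 13 12 12 14 14 11 21 10 19 12 15 12 11 14 15 16 15 14]
([308, 196, 28, 29, 593], array([321.22934233, 210.38448567]), array([ 0.54394399, -0.01249132,  0.056     ]), array([ 0.54407681, -0.01302802,  0.0545005 ]))
[[0.53882618 0.06338896 0.04850535]
 [0.53525825 0.04266586 0.04877175]
 [0.53053904 0.0152322  0.04827417]]
[ 0.52484489 -0.01205259] handle-mid mm 0.22112111940031376
[ 0.52094504 -0.03442733] handle-mid mm 0.20898853660011874
[ 0.51885697 -0.04640835] handle-mid mm 0.20230650944097484
```

View pics/wrist5.png

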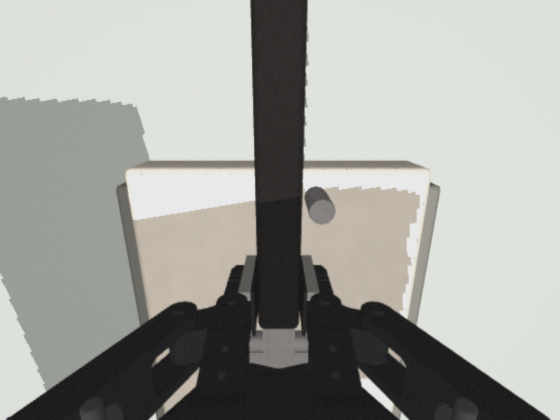

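```bash
python3 -m pendant '[[0,0,0,0,0,-0.002,-1],[0,0,0,-0.0009,-0.0049,-0.002,-1],[0,0,0,-0.0017,-0.0099,-0.002,-1],[0,0,0,-0.0026,-0.0148,-0.002,-1],[0,0,0,-0.0034,-0.0197,-0.002,-1],[0,0,0,-0.0043,-0.0246,-0.002,-1],[0,0,0,-0.0043,-0.0246,-0.002,-1]]'
python3 - <<'E'
from plant import robot
from h import *
s=robot.read_state();print(s['ee_pos'],s['wrist_force'],s['moment'])
c=robot.read_camera("wrist"); cv2.imwrite("pics/wrist6.png",c["img"])
p,yaw,a,b,r,W=handle(c,.047,5,120); print("handle",yaw,a,b,r); print(pinpos(c))
P=cloud(c)
for v in (200,240,260):
    h=P[v,:,2]; uu=np.where((abs(h-.029)<.006))[0]; q=ray(c,[(uu.min(),v),(uu.max(),v)],.03)[:,:2]; m=q.mean(0);print(m,"handle-mid mm",1000*(a*m[1]+b-m[0]))
c=robot.read_camera("side"); cv2.imwrite("pics/side6.png",cv2.resize(c["img"][150:280,230:410],None,fx=4,fy=4,interpolation=cv2.INTER_CUBIC))
E
```

```text
time: 6.5
ee_pos: [0.5136, -0.0744, 0.2088]
eef_rot: [[-0.173, 0.0, 0.985], [-0.985, -0.0, -0.173], [0.0, -1.0, 0.0]]
wrist_force: [-0.2, 0.2, -4.0]
grip_width: 0.0201
[ 0.51357669 -0.0743814   0.20880112] [-0.16413088  0.21087127 -4.04189364] [0.0185065  0.00166364 0.04062008]
handle 9.976812701667036 0.17590973331377815 0.527281424686388 0.08354833089344989
([310, 137, 30, 30, 684], array([324.62573099, 151.36111111]), array([ 0.54382941, -0.01323107,  0.056     ]), array([ 0.5439945 , -0.01344215,  0.0546838 ]))
[ 0.52048051 -0.03746744] handle-mid mm 0.21002492888622104
[ 0.51659522 -0.05956103] handle-mid mm 0.20884496825346321
[ 0.51451475 -0.07139176] handle-mid mm 0.2081660616597425
```

View pics/side6.png

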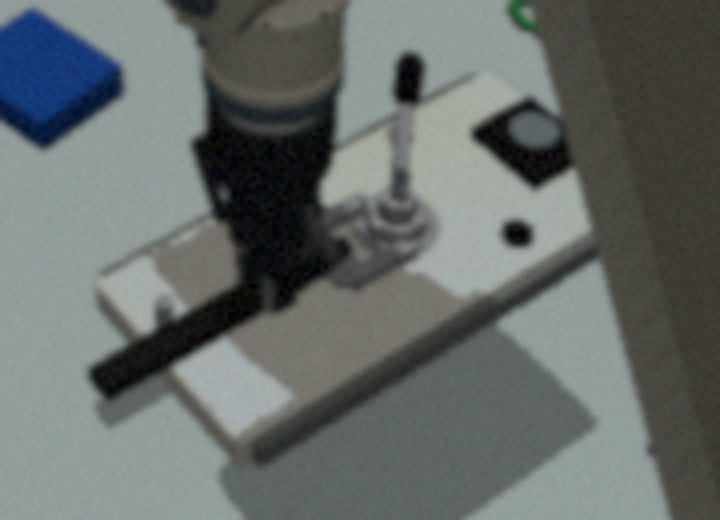

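```bash
python3 -m pendant '[[0,0,0,-0.0007,-0.0039,0,-1],[0,0,0,-0.0014,-0.0079,0,-1],[0,0,0,-0.0021,-0.0118,0,-1],[0,0,0,-0.0028,-0.0158,0,-1],[0,0,0,-0.0034,-0.0197,0,-1],[0,0,0,-0.0034,-0.0197,0,-1]]'
python3 -m pendant '[[0,0,0,-0.0003,-0.0015,0,-1],[0,0,0,-0.0003,-0.0015,0,-1]]'
python3 -m pendant '[[0,0,0,-0.0003,-0.0015,0,-1],[0,0,0,-0.0003,-0.0015,0,-1]]'
```

```text
time: 7.1
ee_pos: [0.5103, -0.0937, 0.2087]
eef_rot: [[-0.172, -0.0, 0.985], [-0.985, -0.0, -0.172], [0.0, -1.0, 0.0]]
wrist_force: [-0.4, -0.4, -3.3]
grip_width: 0.0205
time: 7.27
ee_pos: [0.51, -0.0947, 0.2087]
eef_rot: [[-0.172, -0.0, 0.985], [-0.985, 0.0, -0.172], [-0.0, -1.0, -0.0]]
wrist_force: [-0.5, -0.6, -2.8]
grip_width: 0.0201
time: 7.43
ee_pos: [0.5097, -0.0961, 0.2087]
eef_rot: [[-0.172, 0.0, 0.985], [-0.985, -0.0, -0.172], [0.0, -1.0, 0.0]]
wrist_force: [0.9, 0.0, -2.0]
grip_width: 0.0203
```

```bash
python3 -m pendant '[[0,0,0,-0.0002,-0.001,0,-1],[0,0,0,-0.0002,-0.001,0,-1]]'
python3 -m pendant '[[0,0,0,-0.0002,-0.001,0,-1],[0,0,0,-0.0002,-0.001,0,-1]]'
```

```text
time: 7.6
ee_pos: [0.5095, -0.0971, 0.2087]
eef_rot: [[-0.172, -0.0, 0.985], [-0.985, -0.0, -0.172], [0.0, -1.0, 0.0]]
wrist_force: [-0.4, -0.0, -2.8]
grip_width: 0.0201
time: 7.77
ee_pos: [0.5094, -0.098, 0.2087]
eef_rot: [[-0.172, 0.0, 0.985], [-0.985, 0.0, -0.172], [-0.0, -1.0, 0.0]]
wrist_force: [-0.1, 1.5, -2.1]
grip_width: 0.0205
```

```bash
python3 -m pendant '[[0,0,0,-0.0001,-0.0007,0,-1],[0,0,0,-0.0001,-0.0007,0,-1]]'
python3 -m pendant '[[0,0,0,-0.0001,-0.0007,0,-1],[0,0,0,-0.0001,-0.0007,0,-1]]'
```

```text
time: 7.93
ee_pos: [0.5093, -0.0983, 0.2087]
eef_rot: [[-0.172, 0.0, 0.985], [-0.985, 0.001, -0.172], [-0.001, -1.0, 0.0]]
wrist_force: [1.8, 5.6, -2.2]
grip_width: 0.02
time: 8.1
ee_pos: [0.5093, -0.0986, 0.2088]
eef_rot: [[-0.172, 0.0, 0.985], [-0.985, 0.001, -0.172], [-0.001, -1.0, -0.0]]
wrist_force: [1.9, 9.3, -1.6]
grip_width: 0.0203
```

```bash
python3 -m pendant '[[0,0,0,0.0001,0.0008,-0.0005,-1],[0,0,0,0.0001,0.0008,-0.001,-1],[0,0,0,0.0001,0.0008,-0.0015,-1],[0,0,0,0.0001,0.0008,-0.002,-1],[0,0,0,0.0001,0.0008,-0.002,-1]]'
```

```text
time: 8.52
ee_pos: [0.5094, -0.0983, 0.207]
eef_rot: [[-0.172, 0.0, 0.985], [-0.985, 0.0, -0.172], [-0.001, -1.0, 0.0]]
wrist_force: [-1.2, 6.7, 1.7]
grip_width: 0.0202
```

```bash
python3 -m pendant '[[0,0,0,0,0,0,-0.5],[0,0,0,0,0,0,0],[0,0,0,0,0,0,0],[0,0,0,0,0,0,0],[0,0,0,0,0,0,0],[0,0,0,0,0,0.01,0],[0,0,0,0,0,0.03,0],[0,0,0,0,0,0.06,0],[0,0,0,0,0,0.1,0],[0,0,0,0.01,0.04,0.12,0],[0,0,0,0.01,0.04,0.12,0]]'
python3 - <<'E'
from plant import robot
from h import *
c=robot.read_camera("wrist"); cv2.imwrite("pics/wrist7.png",c["img"]); np.savez("/tmp/wrist7.npz",**c)
c=robot.read_camera("side"); cv2.imwrite("pics/side7.png",cv2.resize(c["img"][150:280,230:410],None,fx=4,fy=4,interpolation=cv2.INTER_CUBIC))
E
```

```text
time: 9.43
ee_pos: [0.5213, -0.0567, 0.3319]
eef_rot: [[-0.172, 0.009, 0.985], [-0.985, -0.0, -0.172], [-0.001, -1.0, 0.009]]
wrist_force: [0.6, 0.3, -0.1]
grip_width: 0.0428
```

View pics/wrist7.png

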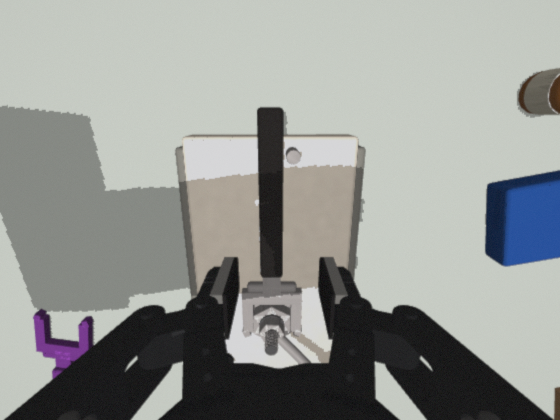

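View pics/side7.png

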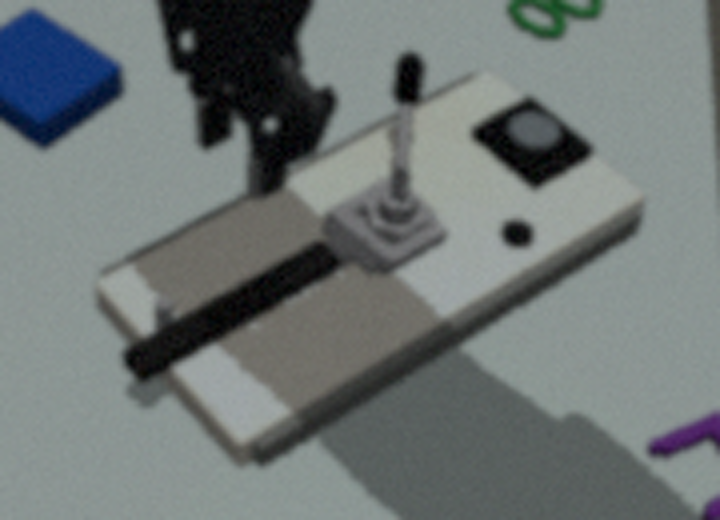

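Seated: the jaws enclose the nut and the handle lies on the −x side of the pin. Now the fingers close and go to the counter-clockwise side of the knob, staying high at first.

```bash
python3 -m pendant '[[0,0,-5,0.01,-0.03,0.005,-1],[0,0,-12,0.02,-0.07,0.005,-1],[0,0,-19,0.03,-0.11,0.005,-1],[0,0,-26,0.04,-0.15,0.005,-1],[0,0,-33,0.047,-0.171,0.005,-1],[0,0,-40,0.047,-0.171,0.005,-1],[0,0,-43,0.047,-0.171,0.005,-1],[0,0,-43,0.047,-0.171,0.005,-1],[0,0,-43,0.047,-0.171,0.005,-1],[0,0,-43,0.047,-0.171,0.005,-1]]'
python3 - <<'E'
from plant import robot
from h import *
s=robot.read_state(); print(s['ee_pos'],s['wrist_force'],s['joint_pos'])
c=robot.read_camera("wrist"); cv2.imwrite("pics/wrist8.png",c["img"]); np.savez("/tmp/wrist8.npz",**c)
P=cloud(c); z=P[...,2]; mm=((z>.1)&(z<.115)&(abs(P[...,0]-.542)<.05)&(abs(P[...,1]+.246)<.05)).astype(np.uint8)
n,l,st,ce=cv2.connectedComponentsWithStats(mm)
for i in range(1,n): print(st[i],ce[i],P[l==i].mean(0))
c=robot.read_camera("side"); cv2.imwrite("pics/side8.png",cv2.resize(c["img"][130:280,230:410],None,fx=4,fy=4,interpolation=cv2.INTER_CUBIC))
E
```

```text
time: 10.37
ee_pos: [0.5657, -0.2297, 0.3309]
eef_rot: [[-0.796, -0.002, 0.605], [-0.605, 0.001, -0.796], [0.001, -1.0, -0.001]]
wrist_force: [-0.7, -0.1, 0.0]
grip_width: -0.0001
[ 0.56572476 -0.22968921  0.33092686] [-0.68468623 -0.05343845  0.04370593] [-4.05143058e-01  4.92546322e-01  1.71328977e+00 -1.40070154e-04
  9.37391604e-01  5.16073385e-01]
[273 255   1   1   1] [273. 255.] [ 0.54809695 -0.23881934  0.10030979]
[275 255   2   1   2] [275.5 255. ] [ 0.54958366 -0.24003317  0.10119753]
[278 255   2   1   2] [278.5 255. ] [ 0.55094344 -0.24178384  0.10124177]
[281 255   1   1   1] [281. 255.] [ 0.55186149 -0.24341089  0.1007381 ]
```

View pics/wrist8.png

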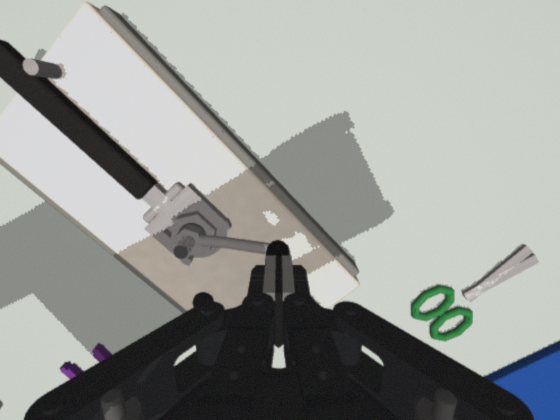

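View pics/side8.png

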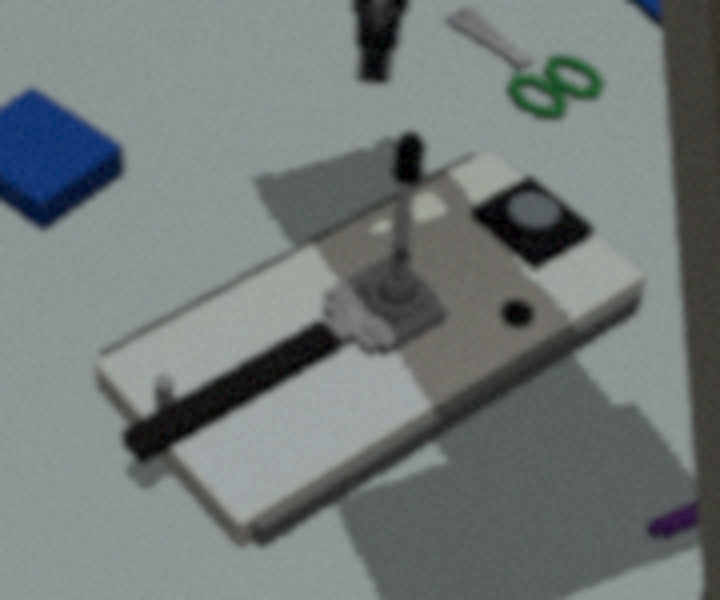

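```bash
python3 -m pendant '[[0,0,0,0,0,-0.025,-1],[0,0,0,0,0,-0.05,-1],[0,0,0,0,0,-0.07,-1],[0,0,0,0,0,-0.078,-1],[0,0,0,0,0,-0.078,-1],[0,0,0,-0.002,-0.0015,-0.078,-1],[0,0,0,-0.004,-0.003,-0.078,-1],[0,0,0,-0.004,-0.003,-0.078,-1]]'
python3 - <<'E'
import numpy as np
def p(f,d=.022):
    f=np.radians(f);return np.array([.08*np.cos(f)-d*np.sin(f),.08*np.sin(f)+d*np.cos(f)])
print("from -53 cumul mm"); 
for k in range(0,28,2): print(k,(1000*(p(-53-k)-p(-53))).round(1))
print("per-deg step")
for k in range(20,90,3): print(k,(1000*(p(-53-k-1)-p(-53-k))).round(2))
E
```

```text
time: 11.13
ee_pos: [0.5624, -0.2331, 0.2551]
eef_rot: [[-0.797, 0.002, 0.603], [-0.603, -0.001, -0.797], [-0.001, -1.0, 0.002]]
wrist_force: [0.5, -0.1, -0.5]
grip_width: -0.0001
from -53 cumul mm
0 [0. 0.]
2 [-1.8 -2.3]
4 [-3.7 -4.5]
6 [-5.7 -6.6]
8 [-7.7 -8.7]
10 [ -9.8 -10.6]
12 [-12.  -12.6]
14 [-14.2 -14.4]
16 [-16.5 -16.2]
18 [-18.9 -17.8]
20 [-21.3 -19.4]
22 [-23.8 -20.9]
24 [-26.3 -22.3]
26 [-28.9 -23.7]
per-deg step
20 [-1.23 -0.76]
23 [-1.27 -0.7 ]
26 [-1.3  -0.63]
29 [-1.33 -0.56]
32 [-1.36 -0.49]
35 [-1.39 -0.42]
38 [-1.41 -0.35]
41 [-1.42 -0.27]
44 [-1.43 -0.2 ]
47 [-1.44 -0.12]
50 [-1.45 -0.05]
53 [-1.45  0.03]
56 [-1.44  0.1 ]
59 [-1.44  0.18]
62 [-1.43  0.25]
65 [-1.41  0.33]
68 [-1.39  0.4 ]
71 [-1.37  0.47]
74 [-1.34  0.55]
77 [-1.31  0.61]
80 [-1.28  0.68]
83 [-1.24  0.75]
86 [-1.2   0.81]
89 [-1.15  0.87]
```

```bash
cat > g.py <<'E'
import sys,numpy as np
from plant import robot
s=robot.read_state();R=np.array(s['eef_rot']);x=R[:,0];zz=R[:,2];f=np.array(s['wrist_force']);p=np.array(s['ee_pos'])-[.4952,-.1828,0]
F=-f@x; e=zz
print("   t %.2f push %.1f rad %.1f z %.1f | zang %.1f  r %.1f d %.1f"%(s['time'],F,f@zz,f[2],np.degrees(np.arctan2(zz[1],zz[0])),1000*p@e,-1000*p@x))
sys.exit(F>float(sys.argv[1]))
E
python3 -m pendant '[[0,0,-1,-0.0009,-0.0011,0,-1],[0,0,-2,-0.0018,-0.0023,0,-1]]' >/dev/null && python3 g.py 10 && python3 -m pendant '[[0,0,-1,-0.0009,-0.0011,0,-1],[0,0,-2,-0.0019,-0.0022,0,-1]]' >/dev/null && python3 g.py 10 && python3 -m pendant '[[0,0,-1,-0.001,-0.0011,0,-1],[0,0,-2,-0.002,-0.0021,0,-1]]' >/dev/null && python3 g.py 10
```

```text
t 11.30 push -0.5 rad 0.7 z -0.9 | zang -55.0  r 80.7 d 23.8False
```

```bash
sed -i 's/sys.exit(F>float(sys.argv\[1\]))/sys.exit(int(F>float(sys.argv[1])))/' g.py
python3 -m pendant '[[0,0,-1,-0.0009,-0.0011,0,-1],[0,0,-2,-0.0019,-0.0022,0,-1]]' >/dev/null && python3 g.py 10 && python3 -m pendant '[[0,0,-1,-0.001,-0.0011,0,-1],[0,0,-2,-0.002,-0.0021,0,-1]]' >/dev/null && python3 g.py 10 && python3 -m pendant '[[0,0,-1,-0.001,-0.0011,0,-1],[0,0,-2,-0.002,-0.0021,0,-1]]' >/dev/null && python3 g.py 10
```

```text
t 11.47 push 2.6 rad 0.3 z -0.0 | zang -57.0  r 80.7 d 24.0
   t 11.63 push 1.1 rad 0.5 z 0.9 | zang -59.0  r 80.6 d 23.8
   t 11.80 push 3.5 rad 1.3 z 1.9 | zang -61.0  r 80.3 d 23.7
```

```bash
python3 -m pendant '[[0,0,-1,-0.0011,-0.001,0,-1],[0,0,-2,-0.0021,-0.002,0,-1]]' >/dev/null && python3 g.py 9 && python3 -m pendant '[[0,0,-1,-0.0011,-0.0009,0,-1],[0,0,-2,-0.0022,-0.0019,0,-1]]' >/dev/null && python3 g.py 9 && python3 -m pendant '[[0,0,-1,-0.0011,-0.0009,0,-1],[0,0,-2,-0.0022,-0.0018,0,-1]]' >/dev/null && python3 g.py 9 && python3 -m pendant '[[0,0,-1,-0.0012,-0.0009,0,-1],[0,0,-2,-0.0023,-0.0018,0,-1]]' >/dev/null && python3 g.py 9 && python3 -m pendant '[[0,0,-1,-0.0012,-0.0008,0,-1],[0,0,-2,-0.0024,-0.0016,0,-1]]' >/dev/null && python3 g.py 9 && python3 -m pendant '[[0,0,-1,-0.0012,-0.0008,0,-1],[0,0,-2,-0.0024,-0.0016,0,-1]]' >/dev/null && python3 g.py 9
```

```text
t 11.97 push 5.3 rad 0.8 z 0.9 | zang -63.0  r 80.3 d 23.9
   t 12.13 push 4.9 rad 0.7 z 1.6 | zang -65.0  r 80.2 d 24.1
   t 12.30 push 5.6 rad 0.8 z 1.5 | zang -67.0  r 80.2 d 24.2
   t 12.47 push 4.5 rad 1.1 z 0.6 | zang -69.0  r 80.3 d 24.2
   t 12.63 push 5.1 rad 0.9 z 2.2 | zang -71.0  r 80.2 d 24.3
   t 12.80 push 5.6 rad 1.5 z 1.3 | zang -73.0  r 80.2 d 24.3
```

```bash
python3 - <<'E'
from plant import robot
from h import *
c=robot.read_camera("side"); cv2.imwrite("pics/side9.png",cv2.resize(c["img"][130:280,230:410],None,fx=4,fy=4,interpolation=cv2.INTER_CUBIC))
c=robot.read_camera("top"); cv2.imwrite("pics/top9.png",cv2.resize(c["img"][150:290,200:380],None,fx=4,fy=4,interpolation=cv2.INTER_CUBIC))
E
```

```text
(no output)
```

View pics/side9.png

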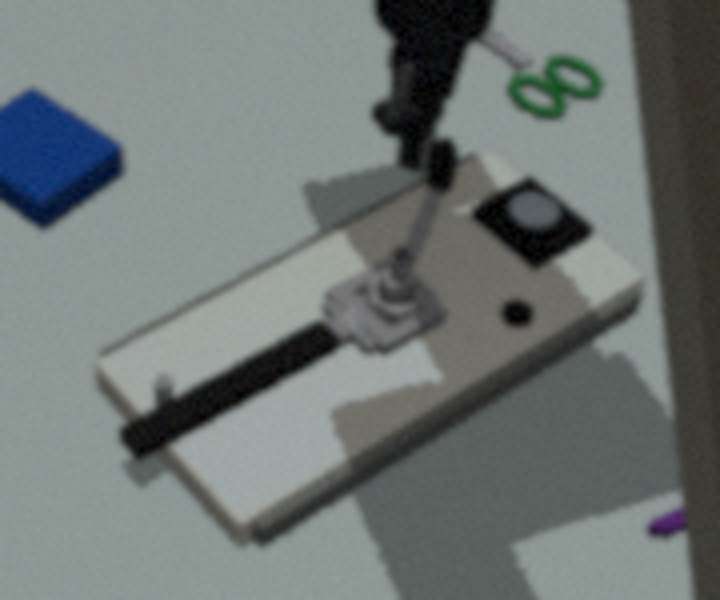

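```bash
python3 -m pendant '[[0,0,-1,-0.0012,-0.0008,0,-1],[0,0,-2,-0.0025,-0.0015,0,-1]]' >/dev/null && python3 g.py 7.5 && python3 -m pendant '[[0,0,-1,-0.0013,-0.0007,0,-1],[0,0,-2,-0.0025,-0.0014,0,-1]]' >/dev/null && python3 g.py 7.5 && python3 -m pendant '[[0,0,-1,-0.0013,-0.0007,0,-1],[0,0,-2,-0.0026,-0.0013,0,-1]]' >/dev/null && python3 g.py 7.5 && python3 -m pendant '[[0,0,-1,-0.0013,-0.0006,0,-1]]' >/dev/null && python3 g.py 7.5 && python3 -m pendant '[[0,0,-1,-0.0013,-0.0006,0,-1]]' >/dev/null && python3 g.py 7.5 && python3 -m pendant '[[0,0,-1,-0.0013,-0.0006,0,-1]]' >/dev/null && python3 g.py 7.5 && python3 -m pendant '[[0,0,-1,-0.0013,-0.0005,0,-1]]' >/dev/null && python3 g.py 7.5 && python3 -m pendant '[[0,0,-1,-0.0014,-0.0005,0,-1]]' >/dev/null && python3 g.py 7.5
```

```text
t 13.07 push 5.3 rad 0.9 z 1.7 | zang -75.0  r 80.2 d 24.3
   t 13.23 push 5.7 rad 0.8 z 1.3 | zang -77.0  r 80.2 d 24.4
   t 13.40 push 6.1 rad 1.6 z 1.6 | zang -79.0  r 80.2 d 24.4
   t 13.48 push 4.8 rad 1.4 z 1.1 | zang -80.0  r 80.2 d 24.4
   t 13.57 push 5.5 rad 1.1 z 1.8 | zang -81.0  r 80.2 d 24.5
   t 13.65 push 5.1 rad 2.5 z 1.8 | zang -82.0  r 80.2 d 24.5
   t 13.73 push 5.3 rad 2.0 z 1.9 | zang -83.0  r 80.2 d 24.6
   t 13.82 push 5.4 rad 1.3 z 1.0 | zang -84.0  r 80.1 d 24.6
```

```bash
python3 -m pendant '[[0,0,-1,-0.0014,-0.0005,0,-1]]' >/dev/null && python3 g.py 7.5 && python3 -m pendant '[[0,0,-1,-0.0014,-0.0005,0,-1]]' >/dev/null && python3 g.py 7.5 && python3 -m pendant '[[0,0,-1,-0.0014,-0.0005,0,-1]]' >/dev/null && python3 g.py 7.5 && python3 -m pendant '[[0,0,-1,-0.0014,-0.0004,0,-1]]' >/dev/null && python3 g.py 7.5 && python3 -m pendant '[[0,0,-1,-0.0014,-0.0004,0,-1]]' >/dev/null && python3 g.py 7.5 && python3 -m pendant '[[0,0,-1,-0.0014,-0.0004,0,-1]]' >/dev/null && python3 g.py 7.5 && python3 -m pendant '[[0,0,-1,-0.0014,-0.0003,0,-1]]' >/dev/null && python3 g.py 7.5 && python3 -m pendant '[[0,0,-1,-0.0014,-0.0003,0,-1]]' >/dev/null && python3 g.py 7.5 && python3 -m pendant '[[0,0,-1,-0.0014,-0.0003,0,-1]]' >/dev/null && python3 g.py 7.5 && python3 -m pendant '[[0,0,-1,-0.0014,-0.0003,0,-1]]' >/dev/null && python3 g.py 7.5
```

```text
t 13.90 push 5.7 rad 1.7 z 2.1 | zang -85.0  r 80.1 d 24.5
   t 13.98 push 5.0 rad 1.8 z 1.5 | zang -86.0  r 80.1 d 24.5
   t 14.07 push 5.2 rad 1.6 z 1.4 | zang -87.0  r 80.2 d 24.5
   t 14.15 push 5.6 rad 2.7 z 2.3 | zang -88.0  r 80.1 d 24.5
   t 14.23 push 5.7 rad 2.5 z 2.3 | zang -89.0  r 80.1 d 24.5
   t 14.32 push 5.0 rad 2.0 z 2.3 | zang -90.0  r 80.1 d 24.5
   t 14.40 push 6.1 rad 3.3 z 1.4 | zang -91.0  r 80.1 d 24.6
   t 14.48 push 5.4 rad 3.0 z 2.8 | zang -92.0  r 80.1 d 24.7
   t 14.57 push 6.5 rad 2.0 z 1.4 | zang -92.9  r 80.1 d 24.7
   t 14.65 push 5.7 rad 3.4 z 2.6 | zang -94.0  r 80.1 d 24.8
```

```bash
python3 -m pendant '[[0,0,-1,-0.0014,-0.0002,0,-1]]' >/dev/null && python3 g.py 8 && python3 -m pendant '[[0,0,-1,-0.0014,-0.0002,0,-1]]' >/dev/null && python3 g.py 8 && python3 -m pendant '[[0,0,-1,-0.0014,-0.0002,0,-1]]' >/dev/null && python3 g.py 8 && python3 -m pendant '[[0,0,-1,-0.0014,-0.0002,0,-1]]' >/dev/null && python3 g.py 8 && python3 -m pendant '[[0,0,-1,-0.0014,-0.0001,0,-1]]' >/dev/null && python3 g.py 8 && python3 -m pendant '[[0,0,-1,-0.0014,-0.0001,0,-1]]' >/dev/null && python3 g.py 8 && python3 -m pendant '[[0,0,-1,-0.0014,-0.0001,0,-1]]' >/dev/null && python3 g.py 8 && python3 -m pendant '[[0,0,-1,-0.0014,0,0,-1]]' >/dev/null && python3 g.py 8 && python3 -m pendant '[[0,0,-1,-0.0014,0,0,-1]]' >/dev/null && python3 g.py 8 && python3 -m pendant '[[0,0,-1,-0.0014,0,0,-1]]' >/dev/null && python3 g.py 8
```

```text
t 14.73 push 5.6 rad 3.3 z 1.8 | zang -95.0  r 80.0 d 24.8
   t 14.82 push 6.0 rad 3.8 z 2.5 | zang -95.9  r 80.0 d 24.9
   t 14.90 push 5.8 rad 4.5 z 1.6 | zang -96.9  r 80.0 d 24.9
   t 14.98 push 6.2 rad 3.6 z 2.7 | zang -97.9  r 80.0 d 25.0
   t 15.07 push 5.6 rad 3.5 z 2.1 | zang -98.9  r 79.9 d 25.0
   t 15.15 push 5.8 rad 5.1 z 2.5 | zang -99.9  r 79.9 d 25.1
   t 15.23 push 7.2 rad 4.2 z 2.4 | zang -100.9  r 79.9 d 25.2
   t 15.32 push 7.9 rad 3.1 z 2.9 | zang -101.9  r 79.8 d 25.6
   t 15.40 push 8.0 rad 4.4 z 1.7 | zang -102.9  r 79.7 d 26.0
```

```bash
python3 -m pendant '[[0,0,-0.4,-0.0006,0.0001,0,-1]]' >/dev/null && python3 g.py 10 && python3 -m pendant '[[0,0,-0.4,-0.0006,0.0001,0,-1]]' >/dev/null && python3 g.py 10 && python3 -m pendant '[[0,0,-0.4,-0.0006,0.0001,0,-1]]' >/dev/null && python3 g.py 10 && python3 -m pendant '[[0,0,-0.4,-0.0006,0.0001,0,-1]]' >/dev/null && python3 g.py 10 && python3 -m pendant '[[0,0,-0.4,-0.0006,0.0001,0,-1]]' >/dev/null && python3 g.py 10
```

```text
t 15.48 push 7.9 rad 4.0 z 3.2 | zang -103.4  r 79.7 d 25.9
   t 15.57 push 8.3 rad 4.9 z 2.6 | zang -103.7  r 79.6 d 26.1
   t 15.65 push 7.8 rad 4.7 z 2.0 | zang -104.1  r 79.6 d 26.1
   t 15.73 push 8.9 rad 4.9 z 1.8 | zang -104.5  r 79.5 d 26.3
   t 15.82 push 9.1 rad 6.1 z 2.1 | zang -104.9  r 79.5 d 26.5
```

```bash
python3 - <<'E'
from plant import robot
from h import *
c=robot.read_camera("side"); cv2.imwrite("pics/side10.png",cv2.resize(c["img"][130:280,230:410],None,fx=4,fy=4,interpolation=cv2.INTER_CUBIC))
c=robot.read_camera("wrist"); cv2.imwrite("pics/wrist10.png",c["img"])
E
```

```text
(no output)
```

View pics/side10.png

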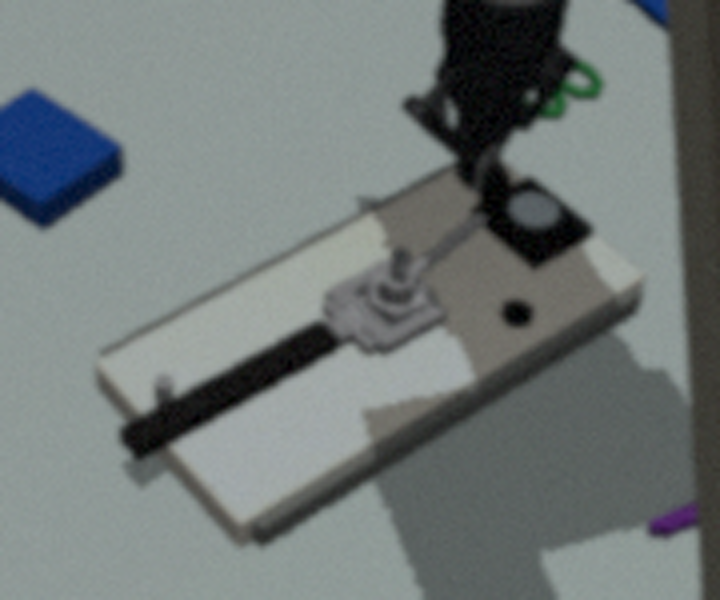

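View pics/wrist10.png

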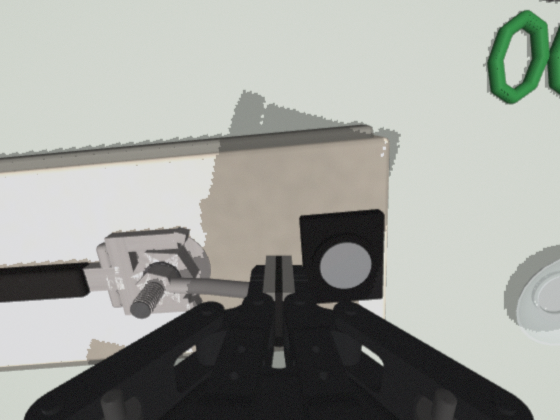

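```bash
python3 -m pendant '[[0,0,0,-0.0002,-0.0008,0,-1]]' >/dev/null && python3 g.py 11 && python3 -m pendant '[[0,0,-0.3,-0.0005,0.0001,0,-1]]' >/dev/null && python3 g.py 11 && python3 -m pendant '[[0,0,-0.3,-0.0005,0.0001,0,-1]]' >/dev/null && python3 g.py 11 && python3 -m pendant '[[0,0,-0.3,-0.0005,0.0001,0,-1]]' >/dev/null && python3 g.py 11 && python3 -m pendant '[[0,0,-0.3,-0.0005,0.0001,0,-1]]' >/dev/null && python3 g.py 11
```

```text
t 16.00 push 8.9 rad 0.2 z -0.3 | zang -104.9  r 79.8 d 26.2
   t 16.08 push 9.8 rad 2.1 z 1.0 | zang -105.2  r 79.7 d 26.2
   t 16.17 push 10.3 rad 3.6 z 0.6 | zang -105.5  r 79.6 d 26.4
   t 16.25 push 9.9 rad 2.9 z 1.8 | zang -105.8  r 79.6 d 26.6
   t 16.33 push 10.8 rad 2.4 z 0.9 | zang -106.1  r 79.5 d 26.7
```

```bash
python3 -m pendant '[[0,0,-0.3,-0.0005,0.0001,0,-1]]' >/dev/null && python3 g.py 13 && python3 -m pendant '[[0,0,-0.3,-0.0005,0.0001,0,-1]]' >/dev/null && python3 g.py 13 && python3 -m pendant '[[0,0,-0.3,-0.0005,0.0001,0,-1]]' >/dev/null && python3 g.py 13 && python3 -m pendant '[[0,0,-0.3,-0.0005,0.0001,0,-1]]' >/dev/null && python3 g.py 13 && python3 -m pendant '[[0,0,-0.3,-0.0005,0.0001,0,-1]]' >/dev/null && python3 g.py 13
```

```text
t 16.42 push 10.8 rad 2.3 z 0.7 | zang -106.4  r 79.5 d 26.8
   t 16.50 push 11.3 rad 3.9 z 0.6 | zang -106.7  r 79.4 d 26.9
   t 16.58 push 12.6 rad 3.0 z 0.5 | zang -107.0  r 79.4 d 27.0
   t 16.67 push 12.0 rad 2.7 z 0.5 | zang -107.3  r 79.3 d 27.1
   t 16.75 push 11.2 rad 2.3 z 0.9 | zang -107.6  r 79.3 d 27.3
```

```bash
python3 -m pendant '[[0,0,-0.4,-0.0006,0.0002,0,-1]]' >/dev/null && python3 g.py 14 && python3 -m pendant '[[0,0,-0.4,-0.0006,0.0002,0,-1]]' >/dev/null && python3 g.py 14 && python3 -m pendant '[[0,0,-0.4,-0.0006,0.0002,0,-1]]' >/dev/null && python3 g.py 14 && python3 -m pendant '[[0,0,-0.4,-0.0006,0.0002,0,-1]]' >/dev/null && python3 g.py 14 && python3 -m pendant '[[0,0,-0.4,-0.0006,0.0002,0,-1]]' >/dev/null && python3 g.py 14
```

```text
t 16.83 push 13.9 rad 2.6 z 1.5 | zang -108.0  r 79.2 d 27.6
   t 16.92 push 13.9 rad 4.4 z 1.2 | zang -108.4  r 79.1 d 27.8
   t 17.00 push 14.1 rad 4.3 z 1.2 | zang -108.8  r 79.0 d 27.9
```

Near 14 N. A short settle, to average the reading, before trimming.

```bash
for i in 1 2 3; do python3 -m pendant '[[0,0,0,0,0,0,-1]]' >/dev/null; python3 g.py 30; done; python3 -m pendant '[[0,0,0,-0.0004,0.0001,0,-1]]' >/dev/null; python3 g.py 16 && python3 -m pendant '[[0,0,0,0,0,0,-1]]' >/dev/null; python3 g.py 30
```

```text
t 17.08 push 13.5 rad 2.2 z 1.0 | zang -108.8  r 79.0 d 27.9
   t 17.17 push 14.1 rad 3.2 z 1.0 | zang -108.8  r 79.0 d 27.9
   t 17.25 push 14.2 rad 3.8 z 1.1 | zang -108.8  r 79.0 d 27.9
   t 17.33 push 14.8 rad 3.1 z 1.6 | zang -108.8  r 79.1 d 27.7
   t 17.42 push 14.5 rad 2.9 z 1.9 | zang -108.8  r 79.1 d 27.7
```

```bash
python3 -m pendant '[[0,0,0,-0.0003,0.0001,0,-1]]' >/dev/null; python3 g.py 16.5 && for i in 1 2 3 4 5 6; do python3 -m pendant '[[0,0,0,0,0,0,-1],[0,0,0,0,0,0,-1]]' >/dev/null; python3 g.py 30; done; python3 - <<'E'
from plant import robot
from h import *
c=robot.read_camera("side"); cv2.imwrite("pics/side11.png",cv2.resize(c["img"][130:280,230:410],None,fx=4,fy=4,interpolation=cv2.INTER_CUBIC))
E
```

```text
t 17.50 push 15.0 rad 3.4 z -0.4 | zang -108.8  r 79.1 d 27.5
   t 17.67 push 14.1 rad 3.8 z 1.1 | zang -108.8  r 79.1 d 27.5
   t 17.83 push 14.8 rad 3.4 z 0.4 | zang -108.8  r 79.1 d 27.5
   t 18.00 push 14.6 rad 4.0 z 1.3 | zang -108.8  r 79.1 d 27.5
   t 18.17 push 14.4 rad 3.0 z 0.3 | zang -108.8  r 79.1 d 27.5
   t 18.33 push 14.8 rad 4.1 z -0.4 | zang -108.8  r 79.1 d 27.6
   t 18.50 push 14.8 rad 2.8 z 1.1 | zang -108.8  r 79.1 d 27.5
```

View pics/side11.png

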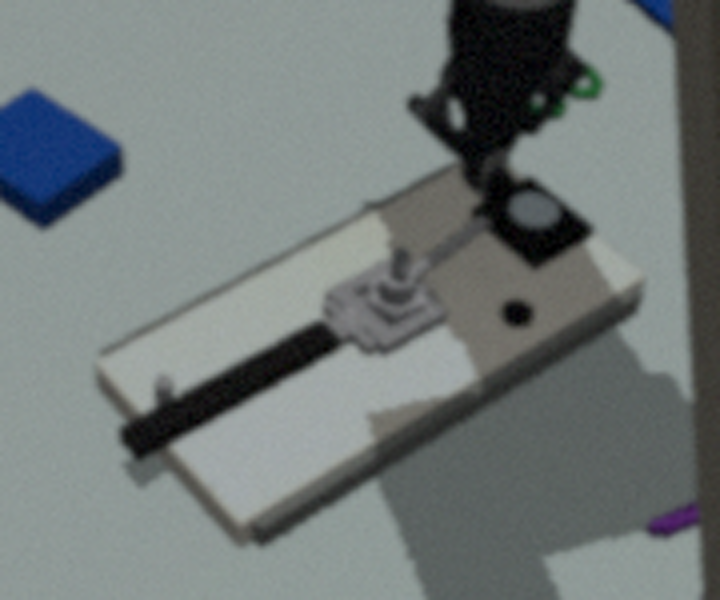

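```bash
python3 -m pendant '[[0,0,0,-0.0004,0.0001,0,-1]]' >/dev/null; python3 g.py 17 && for i in 1 2 3 4; do python3 -m pendant '[[0,0,0,0,0,0,-1],[0,0,0,0,0,0,-1]]' >/dev/null; python3 g.py 30; done
```

```text
t 18.63 push 16.0 rad 2.9 z 1.0 | zang -108.8  r 79.1 d 27.3
   t 18.80 push 14.9 rad 4.1 z 1.0 | zang -108.8  r 79.1 d 27.3
   t 18.97 push 14.2 rad 2.9 z -0.2 | zang -108.8  r 79.1 d 27.3
   t 19.13 push 14.1 rad 2.6 z -0.1 | zang -108.8  r 79.1 d 27.3
   t 19.30 push 16.0 rad 3.7 z 0.4 | zang -108.8  r 79.1 d 27.3
```

The hold averages about 15 N, with no reading above 16. Backing straight off, then up.

```bash
python3 -m pendant '[[0,0,0,0.002,-0.0007,0,-1],[0,0,0,0.005,-0.0017,0,-1],[0,0,0,0.01,-0.0034,0,-1],[0,0,0,0.02,-0.007,0,-1],[0,0,0,0.03,-0.01,0,-1],[0,0,0,0.03,-0.01,0.04,-1],[0,0,0,0.03,-0.01,0.08,-1],[0,0,0,0.03,-0.01,0.12,-1],[0,0,0,0.03,-0.01,0.12,-1]]'
python3 - <<'E'
from plant import robot
from h import *
for n in ("side","top","wrist"):
    c=robot.read_camera(n); cv2.imwrite(f"pics/{n}12.png",c["img"]); np.savez(f"/tmp/{n}12.npz",**c)
E
```

```text
time: 20.05
ee_pos: [0.522, -0.2737, 0.3809]
eef_rot: [[-0.947, 0.009, -0.322], [0.322, -0.005, -0.947], [-0.011, -1.0, 0.002]]
wrist_force: [1.4, -0.7, 0.0]
grip_width: 0.0003
```

View pics/wrist12.png

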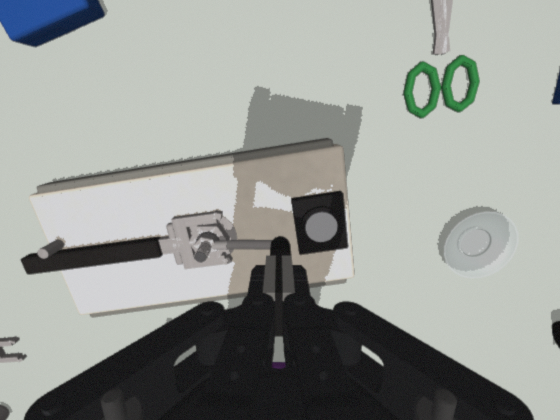

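View pics/side12.png

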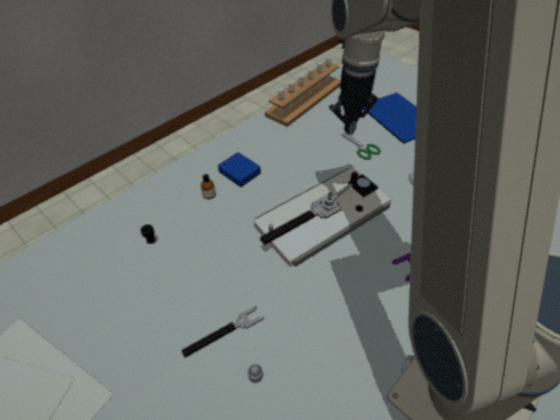

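View pics/top12.png

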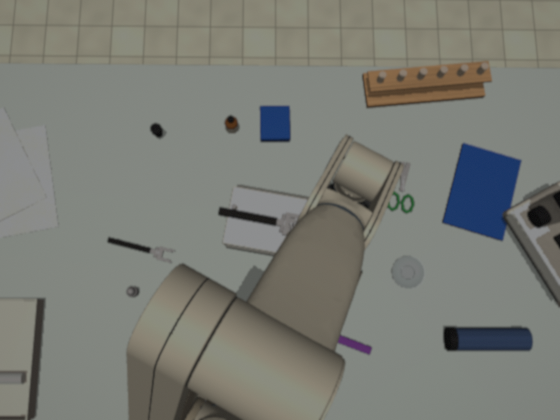

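```bash
python3 - <<'E'
from h import *
c=load("/tmp/wrist12.npz")
cv2.imwrite("pics/w12c.png",cv2.resize(c["img"][190:300,15:310],None,fx=2.7,fy=2.7,interpolation=cv2.INTER_CUBIC))
g=cv2.cvtColor(c["img"],cv2.COLOR_BGR2GRAY); m=(g<60).astype(np.uint8)
n,l,st,ce=cv2.connectedComponentsWithStats(m); k=l[254,100]; v,u=np.where(l==k)
p=ray(c,np.c_[u,v],.046)[:,:2].astype(np.float32)*1000; r=cv2.minAreaRect(p); b=cv2.boxPoints(r); print(r)
d=cv2.fitLine(p,cv2.DIST_L2,0,.01,.01).ravel(); print("handle dir from +y deg",np.degrees(np.arctan(d[0]/d[1])))
f=np.radians(-9.9);R=np.array([[np.cos(f),-np.sin(f)],[np.sin(f),np.cos(f)]])
q=(p-[495.2,-182.8])@R; print("foot-frame handle y range",np.percentile(q[:,1],[.5,99.5]),"x mean front/back",q[q[:,1]<80,0].mean(),q[q[:,1]>195,0].mean())
E
```

```text
((523.2553100585938, -55.73377990722656), (159.4539337158203, 24.09123992919922), 79.27161407470703)
handle dir from +y deg 9.978836
foot-frame handle y range [ 53.28410512 208.65815309] x mean front/back 4.850228711187029 5.4097903538204815
```

View pics/w12c.png

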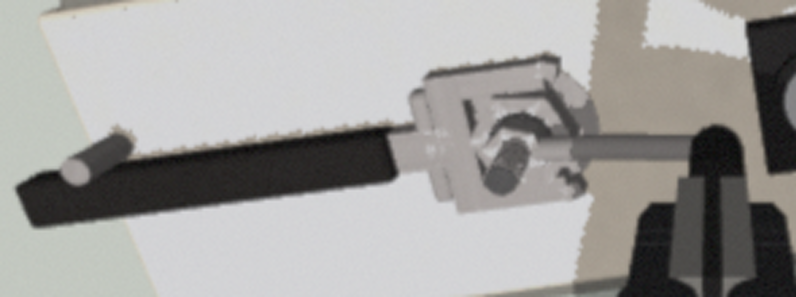

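```bash
python3 -m pendant '[[0,0,7,0,0.01,0.01,-1],[0,0,14,0,0.02,0.01,-1],[0,0,21,0,0.03,0.01,-1],[0,0,28,0,0.04,0.01,-1],[0,0,35,0,0.05,0.01,-1],[0,0,42,0,0.06,0.01,-1],[0,0,49,0,0.07,0.01,-1],[0,0,56,-0.01,0.08,0.01,-1],[0,0,63,-0.01,0.09,0.01,-1],[0,0,70,-0.01,0.1,0.01,-1],[0,0,77,-0.01,0.11,0.01,-1],[0,0,84,-0.01,0.12,0.01,-1],[0,0,91,-0.01,0.12,0.01,-1],[0,0,98,-0.01,0.12,0.01,-1],[0,0,99,-0.01,0.12,0.01,-1],[0,0,99,-0.01,0.12,0.01,-1],[0,0,99,-0.01,0.12,0.01,-1]]'
python3 - <<'E'
from plant import robot
from h import *
c=robot.read_camera("wrist"); cv2.imwrite("pics/wrist13.png",c["img"]); np.savez("/tmp/wrist13.npz",**c)
cv2.imwrite("pics/w13c.png",cv2.resize(c["img"][30:330,160:400],None,fx=2,fy=2,interpolation=cv2.INTER_CUBIC))
E
```

```text
time: 21.62
ee_pos: [0.5093, -0.1525, 0.3826]
eef_rot: [[-0.173, -0.002, 0.985], [-0.985, 0.001, -0.173], [-0.0, -1.0, -0.002]]
wrist_force: [-0.0, -0.7, -0.7]
grip_width: 0.0001
```

View pics/w13c.png

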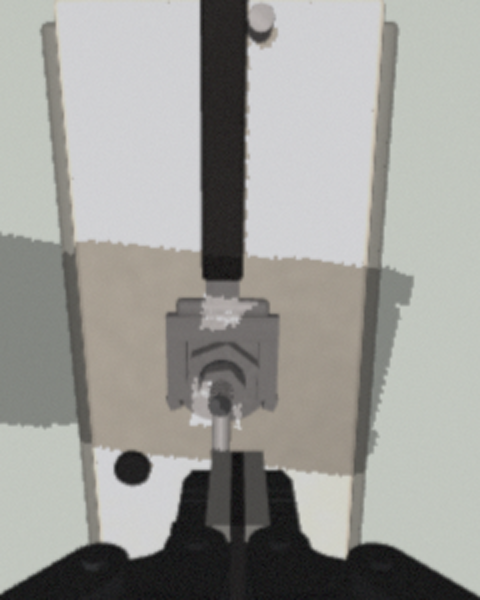

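```bash
python3 - <<'E'
from h import *
a=load("/tmp/top0.npz")["img"].astype(int);b=load("/tmp/top12.npz")["img"].astype(int)
for n,(u,v) in dict(small=(140,247),eyep=(157,130),bottle=(231,124),box=(275,124),dish=(407,272),obj=(132,292),sciss=(400,200)).items():
    print(n,abs(a-b)[v-12:v+12,u-12:u+12].mean().round(2))
from plant import robot
print(robot.read_state()['wrist_force']); print(robot.hand_in())
E
```

```text
small 1.12
eyep 1.13
bottle 1.05
box 0.96
dish 1.07
obj 1.13
sciss 4.44
[ 0.05312112 -0.01526472 -0.30316463]
the job is handed in; nothing more can be done
None
```

I slid the larger spanner along the foot onto the lower nut until the throat met the nut, about 9 N along the slide, and let go of it. I then pushed the lever clockwise with the closed fingers until it came up solid. The job was handed in at about 22 s.

- **Push:** I held the knob for about 1.8 s. Readings were 14.1 to 16.0 N and averaged about 14.7 N, with a further 3 to 4 N of sideways drag along the lever. Force was sampled only at the end of each short move, so a brief higher peak between readings is possible but unlikely.
- **Last picture:** The spanner is still fully on the nut, with its handle on the −x side of the pin and the lever pointing along the foot's −y. The arm touched nothing.
- **Lower nut:** I saw no visible turn beyond the small give, but I did not measure its angle. I also did not catch the handle against the pin under load; in the last picture it lies right next to the pin.
- **Bystanders:** The image patches match the starting picture for six of the seven. The scissors patch differed more (4.4 against about 1.1); I put that down to the arm overlapping it, since the scissors look unmoved.
- **Check that disagreed:** One handle measurement from an oblique view was 4 to 6 mm off the seated position. I put it down to that viewing angle, because the later overhead picture shows the spanner fully seated.

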